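# Lay out junction-box parts for refitting

### The job

Lay out the parts removed from the opened junction box, ready for refitting. Stand the black block contactor upright in the row, about midway between the round fuse and the oval connector, in line with them and with its long side along the row; and lay the metal bridge busbar, feet down, centred behind the contactor, about halfway between it and the junction-box housing and parallel to the housing. Set both parts down gently, do not drop them, and leave the fuse and the connector where they stand.

Things in the scene. Friction and masses are not known exactly. Their poses are not given: they have to be found in the camera images.
- housing: the opened junction box: a black plastic tray full of metal bars and a circuit board, 130 (x) x 300 (y) mm, walls 55 mm high, contents up to 60 mm; fixed to the bench beyond the row as seen from the robot. Origin: centre of its underside. y runs along its length; x points away from the robot, so its near face lies at x = -65 mm (outside ribs to -69 mm)
- fuse: round black fuse, 72 mm diameter, 44 mm high, standing on the bench between robot and housing as one end of the row. Origin: centre of its underside
- connector: black oval connector block with two copper blades on top, 96 (x) x 70 (y) mm, block 40 mm high, blades to 61 mm; the other end of the row, 210 to 250 mm from the fuse centre to centre; it may be left or right of it. The line from fuse to connector is within about 5 degrees of the housing's y axis. Origin: centre of its underside
- contactor: the loose contactor: an upright black rectangular block with thin grey bands, 44 (x) x 80 (y) x 62 (z) mm, two bolts with copper washers on top reach to 70 mm, about 0.45 kg. It starts upright on the bench to the left or right of the row. Origin: centre of its underside; y is its long side
- busbar: bare aluminium busbar bent to a bridge (flat raised middle, two flat feet), 40 (x) x 160 (y) x 30 (z) mm, bar 6 mm thick; the raised middle is 96 mm long, its top at 30 mm, and is open beneath; about 0.2 kg. It starts feet down on the bench on the other side of the row. Origin: centre of its underside (bench level); y is its long direction

How it is judged:
At the end, for the whole second after the job is handed in: Contactor upright 85-145 mm from fuse and connector centres, 218-268 mm before the housing centre line, long side within 0.21 rad of it. Busbar feet down, 111-175 mm before that line, within 35 mm of the contactor's middle, parallel within 0.17 rad. Both at rest; fuse, connector within 15 mm (horizontal distance between contactor and fuse between 0.085 and 0.145 m and horizontal distance between contactor and connector between 0.085 and 0.145 m and x of contactor in the frame of housing between -0.268 and -0.218 m and angle between the y axis of contactor and the y axis of housing, either way round below 0.21 rad and angle between each of contactor, busbar's own z axis and vertical below 0.05 rad and height (world z) of each of contactor, busbar below 0.004 m and x of busbar in the frame of housing between -0.175 and -0.111 m and y of busbar in the frame of contactor between -0.035 and 0.035 m and angle between the y axis of busbar and the y axis of housing, either way round below 0.17 rad and linear speed of each of contactor, busbar below 0.02 m/s and distance of each of fuse, connector from where it was at the start of the episode below 0.015 m); the robot touches nothing.
It fails at once if the round fuse is pushed out of place (more than 15 mm) (distance of fuse from where it was at the start of the episode above 0.015 m).
It fails at once if the oval connector is pushed out of place (more than 15 mm) (distance of connector from where it was at the start of the episode above 0.015 m).
It fails at once if the contactor is dropped onto the bench (still faster than 0.7 m/s within 20 mm of it) (height (world z) of contactor below 0.02 m and linear speed of contactor above 0.7 m/s).
It fails at once if the busbar is dropped onto the bench (still faster than 0.7 m/s within 20 mm of it) (height (world z) of busbar below 0.02 m and linear speed of busbar above 0.7 m/s).
It also fails if it takes over 64 s, if anything falls off the work surface, if the arm or the gripper's body presses on something with over 40 N, if the wrist force passes 120 N, or if a joint passes its speed limit or range.

### The arm

A 6-joint arm with a two-finger parallel gripper is mounted at the origin on the work surface. World frame = base frame: x ahead of the robot, y to its left, z up, the work surface at z = 0. Lengths are in m, angles in rad, forces in N, time in s.
With the tool pointing down it reaches from about 0.4 to 0.825 m from the base axis. Payload 7 kg.
Tool frame: the origin (TCP) lies midway between the tips of the shut fingers; the grasp point (between the pads) lies 19 mm behind it; z points along the fingers, x is the direction in which the jaws open and shut, and the axes are right-handed (so a half turn about z gives the same grasp; the last joint's range is limited). The gripper opens to 88 mm and grips with 3 to 60 N. Pads are 19 mm wide; open, the fingers measure 130 mm over their backs; the gripper's body (78 mm by 193 mm) begins 47 mm behind the grasp point.
Start: joints at [1.408, 0.359, 0.012, 0, -1.224, -0.288], TCP at [0.294, 0.608, 0.227] pointing down, gripper open.
Joint ranges: [-3.07, 3.07], [-1.43, 2.12], [-1.02, 1.25], [-3.03, 1.67], [-3.05, -0], [-3.03, 3.03]. Speed limits (rad/s): [2.39, 2.39, 3.01, 3.14, 3.14, 3.14].

### API

Orientations are given as a unit quaternion [w, x, y, z].
In Python, from cell import bot, cams, nets gives the robot as it stands. The module is installed in compiled form; this text tells all that it offers.
- The arm moves only by the tool jog_arm, never from a script. Its argument "commands" is a list that holds one entry, the list of rows, each a list of 7 numbers: the shift along the tool's x, y, z in m, then the turn, a rotation vector about the tool's x, y, z in rad, then the opening, from 0 (shut) to 1 (fully open). A call has 1 to 5 rows; each row shifts and turns the commanded pose from where the row before left it, along the tool's axes as they then stand; what a row does not reach is not made up. A row lasts 1/8 s, in which the tool goes at most 62.5 mm and 10.7 degrees, less where a joint would pass 70% of its speed; a pose out of reach is approached as far as the arm can. A call is refused whole if a number of a shift passes 0.0625 or a number of a turn 0.188, either way. A call with a gripper value outside its range is refused whole. The fingers move at their own pace and stop on an object; "squeeze" is the grip in N (left out, the last holds). Time passes only in rows, so rows that do not move let the fingers close. It gives the time, the measured TCP pose, the force and the opening at its end, in the units of the state.
- bot.state(): the state, without advancing time (a new reading comes with each control period).
- cams.read_camera(name): name is "scene" or "top" or "wrist"; returns (picture, depth): 384x512x3 uint8, red, green, blue; 384x512 float32, m along the optical axis (not along the pixel's ray), 0 where there is no reading.
- cams.camera_info(name): a dict with "intrinsics" (3x3 intrinsics, pixels), "k1" (the pictures are not rectified: a ray, as slopes to the right and down, at radius r is drawn at 1 + k1 r^2 times it, then the intrinsics apply), "rvec" (rotation vector, rad) and "tvec" (3), from world to camera coordinates, as OpenCV has them. Camera axes: x right, y down, z forward; pixel columns grow to the right and rows downward; lengths in m; the calibration is good to about 2 mm. A picture is of the moment at which its call begins: read the wrist's pose just before it. camera_info takes no time and is no camera call; for the wrist camera it gives the pose at the moment of the call.
- bot.close_job(): hands the job in, once; it reports no verdict.
Trained networks look in the newest picture that a camera, given by its name, has taken for a name from the list of things; names that differ only in an ending like _2 or _b are one class to them, and where a whole thing is asked for, a point or a joint stands for the part that bears it (a point fixed in the world has none). Each returns a list of dicts, best first, with "confidence" (0 to 1); they miss things now and then, are a little off and sometimes report something else, mostly with a low value. They report only what shows in the picture. A call takes as long as a camera call.
- nets.silhouettes(camera, thing): "mask" (384x512 bool, what is visible of it) and "bbox" ([left, top, width, height] in pixels, round what is visible of it).
The state is a dict: "time_s": time; "q": joint angles; "qvel": joint speeds; "joint_torque": joint torques, N m; "tcp_pos": TCP position; "ee_rot": TCP orientation; "ft_force": force on the tool from outside, world axes, zero at the start; "wrist_torque": the same for the moment, N m; "finger_gap": opening from 0.0 (shut) to 1.0 (fully open).
Only numpy, scipy, OpenCV 4.12 (cv2) and the standard library are available. Lean on these libraries where they do the work, as an engineer would, in place of code of your own. Each camera call takes 0.05 s, during which the arm holds its last target. There are 200 camera calls.

## Working session

There is one attempt and no reset: what is moved stays moved. The work goes in short steps, Python scripts to look and compute and a tool call to move; the robot and the scene stay as the last step left them, time stands still between calls to the robot, and variables do not carry over. Pictures are saved under pics/ and viewed, about 8 in all and at most 12, crops included, and the job is handed in when it is done.

Besides the shell and the picture viewer there is one more tool, called after "Call:" by a JSON object that holds its "method" and its "body". jog_arm: Moves the arm, as the interface text tells. Its arguments: {"type":"object","properties":{"commands":{"type":"array","items":{"type":"array","items":{"type":"array","items":{"type":"number"}}}},"squeeze":{"type":"number"}},"required":["commands"]}

```bash
mkdir -p pics
cat > h.py <<'E'
import numpy as np, cv2
from cell import bot, cams, nets
from scipy.spatial.transform import Rotation as R
def world(cam,mask=None,info=None):
    pic,d=cams.read_camera(cam); i=info or cams.camera_info(cam)
    return pic,d,i
def pts(d,i,mask):
    v,u=np.nonzero(mask&(d>0)); K=np.array(i['intrinsics'])
    n=cv2.undistortPoints(np.c_[u,v].astype(float)[:,None],K,np.array([i['k1'],0,0,0,0.]))[:,0]
    z=d[v,u]; c=np.c_[n*z[:,None],z]
    M=cv2.Rodrigues(np.array(i['rvec'],float))[0]
    return (c-np.array(i['tvec']).ravel())@M
def save(n,p): cv2.imwrite('pics/'+n,p[...,::-1])
E
python3 - <<'E'
from h import *
ims=[]
for c in['top','scene']:
    pic,d,i=world(c); ims.append(pic)
    print(c,'campos',-cv2.Rodrigues(np.array(i['rvec'],float))[0].T@np.array(i['tvec']).ravel())
    for t in['housing','fuse','connector','contactor','busbar']:
        for r in nets.silhouettes(c,t)[:2]:
            P=pts(d,i,r['mask'])
            if len(P)<20: print(t,'few');continue
            zt=np.percentile(P[:,2],90)
            Q=P[P[:,2]>0.012]
            if len(Q)<20: Q=P
            rc=cv2.minAreaRect(Q[:,:2].astype(np.float32)*1000)
            print(c,t,round(r['confidence'],2),r['bbox'],'n',len(Q),'med',np.median(P,0).round(3),'ztop',zt.round(3),'rect',np.round(rc[0]),np.round(rc[1]),round(rc[2],1))
save('a.png',np.hstack(ims)[:, :]); 
p=cv2.resize(np.vstack(ims),(448,600)) ; save('a.png',np.vstack(ims)[:,:] if 0 else cv2.resize(np.hstack(ims),(800,300)))
save('top0.png',ims[0])
print(bot.state())
E
```

```text
top campos [0.4654805  0.00790973 0.96453005]
top housing 0.65 [178.3, 103.5, 139.8, 68.0] n 7485 med [0.696 0.012 0.035] ztop 0.054 rect [696.  12.] [136. 336.] 6.2
top fuse 0.63 [293.6, 217.8, 29.4, 29.6] n 749 med [ 0.474 -0.133  0.041] ztop 0.045 rect [ 473. -135.] [70. 71.] 51.6
top connector 0.89 [190.1, 221.5, 30.2, 40.2] n 1030 med [0.45  0.105 0.039] ztop 0.042 rect [451. 106.] [92. 67.] 1.6
top contactor 0.82 [373.7, 218.0, 38.1, 38.3] n 891 med [ 0.477 -0.328  0.06 ] ztop 0.066 rect [ 478. -335.] [46. 83.] 60.5
top busbar 0.71 [80.7, 231.0, 61.5, 16.5] n 710 med [0.451 0.326 0.028] ztop 0.031 rect [450. 333.] [98. 41.] 87.8
top busbar 0.57 [179.4, 100.5, 138.4, 71.5] n 7509 med [0.696 0.012 0.035] ztop 0.054 rect [696.  11.] [136. 334.] 6.2
scene campos [1.72398706 0.2267348  0.94552919]
scene housing 0.56 [185.1, 184.8, 121.4, 49.7] n 4775 med [0.723 0.013 0.037] ztop 0.055 rect [700.  11.] [142. 337.] 6.2
scene fuse 0.61 [204.2, 150.7, 23.6, 21.6] n 359 med [ 0.495 -0.13   0.034] ztop 0.045 rect [ 480. -133.] [66. 70.] 84.6
scene connector 0.74 [284.1, 154.5, 20.8, 24.1]
[... 294 characters left out ...]
53. 334.] [94. 50.] 85.8
{'time_s': 0.6, 'q': array([ 1.40811793e+00,  3.58548708e-01,  1.18964016e-02, -2.20606245e-05,
       -1.22410709e+00, -2.88084336e-01]), 'qvel': array([ 0.00018949, -0.00049915,  0.00058012, -0.00071667, -0.00201044,
        0.0011001 ]), 'joint_torque': array([ 6.97585529e-04, -5.81992257e+01,  2.93180877e+01,  6.99960262e+00,
        1.24478718e-02, -1.98894656e-05]), 'tcp_pos': array([0.29407292, 0.60753901, 0.22658889]), 'ee_rot': array([ 4.43238377e-06, -5.31197255e-01,  8.47248179e-01,  2.07111196e-05]), 'ft_force': array([-0.6611968 , -0.06334715, -0.4953047 ]), 'wrist_torque': array([ 0.01779626,  0.00330341, -0.05562723]), 'finger_gap': 0.9972488296424666}
```

Run:
```python
from h import *
p=cv2.imread('pics/top0.png')[80:290,60:440]; cv2.imwrite('pics/t1.png',cv2.resize(p,None,fx=2.1,fy=2.1,interpolation=cv2.INTER_CUBIC))
pic,d,i=world('top')
r=nets.silhouettes('top','housing')[0]; P=pts(d,i,r['mask'])
for lo,hi in[(.045,.07),(.05,.058)]:
    Q=P[(P[:,2]>lo)&(P[:,2]<hi)]; print(cv2.minAreaRect(Q[:,:2].astype(np.float32)*1000),len(Q))
# near edge line
Q=P[(P[:,2]>.04)]; b=np.arange(-.13,.16,.01)
e=[(y,np.percentile(Q[abs(Q[:,1]-y)<.005][:,0],1)) for y in b]; e=np.array(e); print(np.round(e[::3],3)); 
far=np.array([np.percentile(Q[abs(Q[:,1]-y)<.005][:,0],99) for y in b])
print(np.polyfit(*e.T,1),np.polyfit(b,far,1))
r=nets.silhouettes('top','contactor')[0]; P=pts(d,i,r['mask'])
Q=P[(P[:,2]>.05)]; print('contactor',cv2.minAreaRect(Q[:,:2].astype(np.float32)*1000))
r=nets.silhouettes('top','busbar')[0]; P=pts(d,i,r['mask'])
Q=P[(P[:,2]>.022)]; print('bus',cv2.minAreaRect(Q[:,:2].astype(np.float32)*1000),r['bbox'])
Q=pts(d,i,np.ones_like(r['mask'])); Q=Q[(Q[:,2]>.003)&(Q[:,1]>.2)&(Q[:,1]<.48)&(abs(Q[:,0]-.45)<.1)&(Q[:,2]<.04)]; print('bus all',cv2.minAreaRect(Q[:,:2].astype(np.float32)*1000),len(Q))
```

```text
((696.068115234375, 11.54833984375), (135.58074951171875, 301.9053955078125), 6.081658840179443) 2451
((696.2859497070312, 11.571548461914062), (135.142822265625, 301.9053955078125), 6.081658840179443) 1446
[[-0.13   0.644]
 [-0.1    0.644]
 [-0.07   0.641]
 [-0.04   0.636]
 [-0.01   0.631]
 [ 0.02   0.631]
 [ 0.05   0.628]
 [ 0.08   0.624]
 [ 0.11   0.619]
 [ 0.14   0.618]]
[-0.09391213  0.63256889] [-0.10314627  0.76393216]
contactor ((477.4505615234375, -334.7514343261719), (46.403690338134766, 82.33012390136719), 60.293277740478516)
bus ((450.5225830078125, 332.82391357421875), (97.78582000732422, 40.6801643371582), 87.28273010253906) [78.1, 230.5, 68.0, 18.4]
bus all ((447.61212158203125, 340.9984130859375), (274.0443115234375, 185.55490112304688), 89.19361114501953) 1151
```

View pics/t1.png

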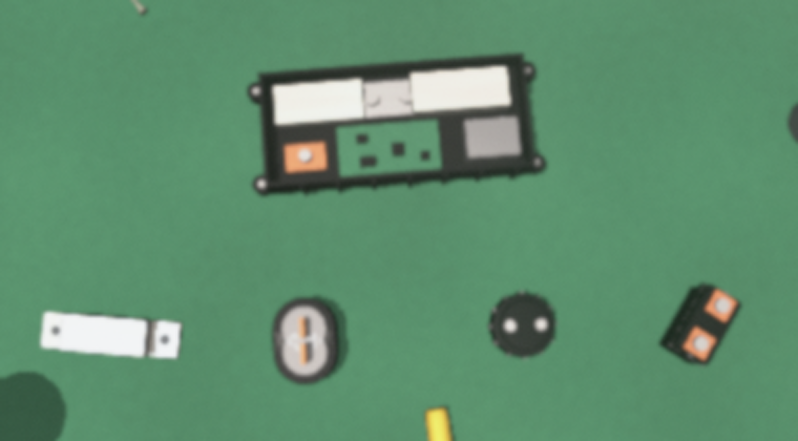

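Top view: the housing is tilted about 6° and sits at the top. The connector is at crop (306,340), the fuse at (522,325), the contactor at (700,325) and the busbar at (110,335). All the sizes match. I'll place the busbar first, because the contactor's bolts could foul the gripper body later.

```bash
cat > plan.py <<'E'
import sys; from h import *
# args: x y z yaw_deg(of jaw axis mod 180) n
x,y,z,yaw,n=map(float,sys.argv[1:6]); n=int(n)
s=bot.state(); w=s['ee_rot']; Rc=R.from_quat([w[1],w[2],w[3],w[0]]); p=s['tcp_pos']
tx=Rc.as_matrix()[:,0]; cur=np.degrees(np.arctan2(tx[1],tx[0]))
dy=(yaw-cur+90)%180-90
if len(sys.argv)>6: dy=float(sys.argv[6])
print('pos',p.round(4),'jaw yaw',cur.round(2),'turn',round(dy,2),'tilt z',Rc.as_matrix()[:,2].round(4),'gap',s['finger_gap'],'t',s['time_s'],'F',s['ft_force'].round(1))
c=np.radians(cur+dy); T=R.from_matrix(np.c_[[np.cos(c),np.sin(c),0],[np.sin(c),-np.cos(c),0],[0,0,-1]])
rv=(Rc.inv()*T).as_rotvec()
d=np.array([x,y,z])-p
for k in range(n):
    Rk=Rc*R.from_rotvec(rv*k/n)
    print(np.r_[Rk.inv().apply(d/n),rv/n].round(4).tolist())
E
python3 - <<'E'
from h import *
pic,d,i=world('top')
m=np.zeros(d.shape,bool); m[272:330,255:285]=1
P=pts(d,i,m); Q=P[P[:,2]>.008]; print('yellow',len(Q),Q.min(0).round(3),Q.max(0).round(3)) if len(Q) else print('flat')
A=pts(d,i,np.ones_like(m)); A=A[A[:,2]>.08]; print('tall',len(A)); 
if len(A): print(A.min(0),A.max(0))
E
python3 plan.py 0.4505 0.333 0.12 -2.7 8
```

```text
yellow 498 [ 0.251 -0.068  0.009] [ 0.379 -0.031  0.028]
tall 895
[ 0.6908952  -0.51576737  0.08023683] [ 0.74831127 -0.45807112  0.15338703]
pos [0.2941 0.6075 0.2266] jaw yaw -115.83 turn -66.87 tilt z [-0.  0. -1.] gap 0.9975127272279791 t 0.85 F [-0.5 -0.7 -0.2]
[0.0224, -0.0326, 0.0133, 0.0, -0.0, 0.1459]
[0.0174, -0.0355, 0.0133, 0.0, -0.0, 0.1459]
[0.0121, -0.0376, 0.0133, 0.0, -0.0, 0.1459]
[0.0065, -0.039, 0.0133, 0.0, -0.0, 0.1459]
[0.0007, -0.0395, 0.0133, 0.0, -0.0, 0.1459]
[-0.005, -0.0392, 0.0133, 0.0, -0.0, 0.1459]
[-0.0107, -0.038, 0.0133, 0.0, -0.0, 0.1459]
[-0.0161, -0.0361, 0.0133, 0.0, -0.0, 0.1459]
```

Call:
{"method": "jog_arm", "body": {"commands": [[[0.022,-0.033,0.013,0,0,0.146,1],[0.017,-0.035,0.013,0,0,0.146,1],[0.012,-0.038,0.013,0,0,0.146,1],[0.0065,-0.039,0.013,0,0,0.146,1],[0.001,-0.0395,0.013,0,0,0.146,1]]]}}

```text
time_s: 1.48
tcp_pos: [0.3929, 0.4352, 0.1614]
ee_rot: [0.0, -0.191, 0.981, 0.0]
ft_force: [0.2, 0.1, -1.2]
finger_gap: 1.002
```

Call:
{"method": "jog_arm", "body": {"commands": [[[-0.005,-0.039,0.013,0,0,0.146,1],[-0.011,-0.038,0.013,0,0,0.146,1],[-0.016,-0.036,0.013,0,0,0.146,1],[0,0,0,0,0,0,1],[0,0,0,0,0,0,1]]]}}

```text
time_s: 2.1
tcp_pos: [0.4514, 0.3338, 0.1229]
ee_rot: [0.0, 0.024, 1.0, 0.0]
ft_force: [-0.1, 0.8, 0.5]
finger_gap: 1.0
```

```bash
python3 plan.py 0.4505 0.333 0.014 -2.7 3
python3 - <<'E'
from h import *
i=cams.camera_info('wrist');pic,d,_=world('wrist',info=i); save('w1.png',pic)
for r in nets.silhouettes('wrist','busbar')[:2]:
    P=pts(d,i,r['mask']); Q=P[(P[:,2]>.024)&(P[:,2]<.04)]
    print(r['confidence'],len(P),P.min(0).round(3),P.max(0).round(3),cv2.minAreaRect(Q[:,:2].astype(np.float32)*1000), cv2.minAreaRect(P[P[:,2]>.002][:,:2].astype(np.float32)*1000))
E
```

```text
pos [0.4514 0.3338 0.1229] jaw yaw 177.28 turn 0.02 tilt z [ 5.e-04  5.e-04 -1.e+00] gap 1.000116918534261 t 2.1 F [-0.1  0.8  0.5]
[0.0003, -0.0003, 0.0363, 0.0002, 0.0002, -0.0001]
[0.0003, -0.0003, 0.0363, 0.0002, 0.0002, -0.0001]
[0.0003, -0.0003, 0.0363, 0.0002, 0.0002, -0.0001]
```

View pics/w1.png

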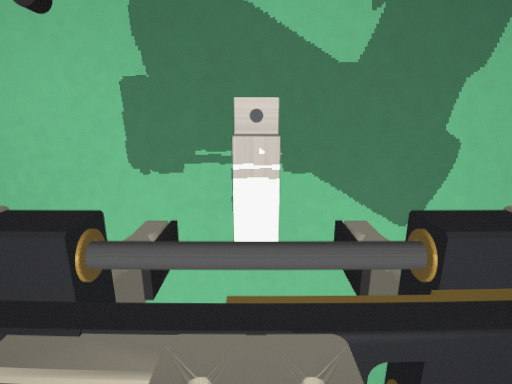

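The wrist view shows the busbar at columns 233–280, centred between the fingers at about 256. I'll descend and grip.

Call:
{"method": "jog_arm", "body": {"commands": [[[0,0,0.036,0,0,0,1],[0,0,0.036,0,0,0,1],[0,0,0.025,0,0,0,1],[0,0,0.012,0,0,0,1],[0,0,0,0,0,0,1]]]}}

```text
time_s: 2.82
tcp_pos: [0.4508, 0.3339, 0.0133]
ee_rot: [-0.0, 0.023, 1.0, -0.0]
ft_force: [-0.4, -0.6, 0.5]
finger_gap: 0.998
```

Call:
{"method": "jog_arm", "body": {"commands": [[[0,0,0,0,0,0,0.4],[0,0,0,0,0,0,0],[0,0,0,0,0,0,0],[0,0,0,0,0,0,0],[0,0,0,0,0,0,0]]], "squeeze": 20}}

```text
time_s: 3.45
tcp_pos: [0.4511, 0.3336, 0.0137]
ee_rot: [0.0, 0.024, 1.0, 0.0]
ft_force: [0.4, -0.1, 0.6]
finger_gap: 0.492
```

Call:
{"method": "jog_arm", "body": {"commands": [[[0,0,0,0,0,0,0],[0,0,0,0,0,0,0],[0,0,-0.01,0,0,0,0],[0,0,-0.02,0,0,0,0],[0,0,0,0,0,0,0]]]}}

```text
time_s: 4.08
tcp_pos: [0.4518, 0.3345, 0.0451]
ee_rot: [0.001, 0.024, 1.0, 0.001]
ft_force: [-0.5, -0.5, -1.9]
finger_gap: 0.452
```

```bash
python3 plan.py 0.4516 0.3345 0.15 -2.7 2;python3 plan.py 0.556 -0.0045 0.0451 6.1 9
```

```text
pos [0.4518 0.3345 0.0451] jaw yaw 177.26 turn 0.04 tilt z [ 0.0018  0.0024 -1.    ] gap 0.45200931926798465 t 4.075 F [-0.5 -0.5 -1.9]
[-0.0, 0.0001, -0.0524, 0.0012, 0.0008, -0.0003]
[0.0, 0.0, -0.0524, 0.0012, 0.0008, -0.0003]
pos [0.4518 0.3345 0.0451] jaw yaw 177.26 turn 8.84 tilt z [ 0.0018  0.0024 -1.    ] gap 0.45200931926798465 t 4.075 F [-0.5 -0.5 -1.9]
[-0.0134, -0.0371, -0.0001, 0.0003, 0.0002, -0.0171]
[-0.0127, -0.0373, -0.0001, 0.0003, 0.0002, -0.0171]
[-0.0121, -0.0375, -0.0, 0.0003, 0.0002, -0.0171]
[-0.0114, -0.0377, -0.0, 0.0003, 0.0002, -0.0171]
[-0.0108, -0.0379, -0.0, 0.0003, 0.0002, -0.0171]
[-0.0101, -0.0381, -0.0, 0.0003, 0.0002, -0.0171]
[-0.0095, -0.0383, -0.0, 0.0003, 0.0002, -0.0171]
[-0.0088, -0.0384, -0.0, 0.0003, 0.0002, -0.0171]
[-0.0082, -0.0386, -0.0, 0.0003, 0.0002, -0.0171]
```

Call:
{"method": "jog_arm", "body": {"commands": [[[0,0,-0.04,0,0,0,0],[0,0,-0.04,0,0,0,0],[0,0,-0.025,0,0,0,0],[-0.007,-0.018,0,0,0,0,0],[-0.013,-0.037,0,0,0,-0.017,0]]]}}

```text
time_s: 4.7
tcp_pos: [0.4679, 0.277, 0.1474]
ee_rot: [-0.001, 0.015, 1.0, -0.0]
ft_force: [-0.2, -0.6, -2.1]
finger_gap: 0.456
```

Call:
{"method": "jog_arm", "body": {"commands": [[[-0.0125,-0.0375,0,0,0,-0.017,0],[-0.012,-0.0375,0,0,0,-0.017,0],[-0.011,-0.0375,0,0,0,-0.017,0],[-0.011,-0.038,0,0,0,-0.017,0],[-0.01,-0.038,0,0,0,-0.017,0]]]}}

```text
time_s: 5.32
tcp_pos: [0.5246, 0.087, 0.1469]
ee_rot: [-0.001, -0.027, 1.0, -0.0]
ft_force: [-0.0, 0.5, -1.7]
finger_gap: 0.453
```

Call:
{"method": "jog_arm", "body": {"commands": [[[-0.0095,-0.038,0,0,0,-0.017,0],[-0.009,-0.038,0,0,0,-0.017,0],[-0.004,-0.02,0,0,0,-0.017,0],[0,0,0,0,0,0,0],[0,0,0,0,0,0,0]]]}}

```text
time_s: 5.95
tcp_pos: [0.5536, -0.0052, 0.1475]
ee_rot: [-0.001, -0.052, 0.999, -0.0]
ft_force: [0.4, -0.1, -1.4]
finger_gap: 0.45
```

```bash
python3 plan.py 0.556 -0.0045 0.016 6.1 4
python3 - <<'E'
from h import *
i=cams.camera_info('wrist');pic,d,_=world('wrist',info=i); save('w2.png',pic)
E
```

```text
pos [ 0.5536 -0.0052  0.1475] jaw yaw -174.04 turn 0.14 tilt z [-1.7e-03 -2.0e-04 -1.0e+00] gap 0.4504738163126705 t 5.95 F [ 0.4 -0.1 -1.4]
[-0.0007, 0.0001, 0.0329, -0.0, -0.0004, -0.0006]
[-0.0007, 0.0001, 0.0329, -0.0, -0.0004, -0.0006]
[-0.0006, 0.0001, 0.0329, -0.0, -0.0004, -0.0006]
[-0.0006, 0.0001, 0.0329, -0.0, -0.0004, -0.0006]
```

View pics/w2.png

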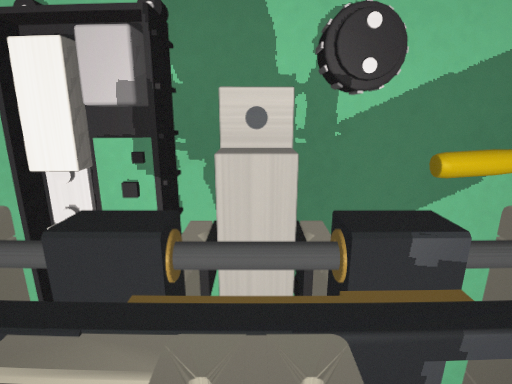

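The wrist view shows the busbar held level and parallel to the housing (left), with the fuse clear at (365,45). Lowering it.

Call:
{"method": "jog_arm", "body": {"commands": [[[-0.001,0,0.04,0,0,0,0],[-0.001,0,0.04,0,0,0,0],[0,0,0.03,0,0,0,0],[0,0,0.012,0,0,0,0],[0,0,0.006,0,0,0,0]]]}}

```text
time_s: 6.62
tcp_pos: [0.5566, -0.0042, 0.0204]
ee_rot: [-0.0, -0.053, 0.999, -0.0]
ft_force: [-0.2, -0.4, -1.3]
finger_gap: 0.449
```

Call:
{"method": "jog_arm", "body": {"commands": [[[0,0,0.003,0,0,0,0],[0,0,0.001,0,0,0,0],[0,0,0.001,0,0,0,0],[0,0,0,0,0,0,0]]]}}

```text
time_s: 7.12
tcp_pos: [0.5566, -0.0047, 0.0159]
ee_rot: [0.0, -0.052, 0.999, 0.0]
ft_force: [-0.2, 0.2, -1.1]
finger_gap: 0.454
```

Call:
{"method": "jog_arm", "body": {"commands": [[[0,0,0.001,0,0,0,0],[0,0,0.001,0,0,0,0],[0,0,0,0,0,0,0]]]}}

```text
time_s: 7.5
tcp_pos: [0.5565, -0.0047, 0.0137]
ee_rot: [0.0, -0.053, 0.999, -0.0]
ft_force: [-1.2, -0.2, 0.6]
finger_gap: 0.449
```

Call:
{"method": "jog_arm", "body": {"commands": [[[0,0,0,0,0,0,0.5],[0,0,0,0,0,0,0.75],[0,0,0,0,0,0,0.75],[0,0,-0.005,0,0,0,0.75],[0,0,-0.03,0,0,0,0.75]]]}}

```text
time_s: 8.12
tcp_pos: [0.5551, -0.0051, 0.0476]
ee_rot: [-0.002, -0.052, 0.999, -0.0]
ft_force: [0.8, 1.0, -0.4]
finger_gap: 0.745
```

Call:
{"method": "jog_arm", "body": {"commands": [[[0,0,-0.05,0,0,0,0.75],[0,0,-0.05,0,0,0,1],[0,0,0,0,0,0,1]]]}}

```text
time_s: 8.5
tcp_pos: [0.5591, -0.0042, 0.1534]
ee_rot: [0.004, -0.053, 0.999, 0.001]
ft_force: [0.1, 0.8, -0.8]
finger_gap: 0.918
```

```bash
python3 plan.py 0.4775 -0.335 0.15 60.3 9
```

```text
pos [ 0.5591 -0.0042  0.1534] jaw yaw -173.94 turn 54.24 tilt z [ 0.0084  0.0019 -1.    ] gap 0.9177195485245847 t 8.5 F [ 0.1  0.8 -0.8]
[0.0129, -0.0356, 0.0002, -0.0003, 0.0009, -0.1052]
[0.0166, -0.034, 0.0002, -0.0003, 0.0009, -0.1052]
[0.02, -0.0321, 0.0002, -0.0003, 0.0009, -0.1052]
[0.0233, -0.0298, 0.0003, -0.0003, 0.0009, -0.1052]
[0.0263, -0.0272, 0.0003, -0.0003, 0.0009, -0.1052]
[0.029, -0.0243, 0.0003, -0.0003, 0.0009, -0.1052]
[0.0314, -0.0211, 0.0003, -0.0003, 0.0009, -0.1052]
[0.0335, -0.0177, 0.0003, -0.0003, 0.0009, -0.1052]
[0.0351, -0.0141, 0.0004, -0.0003, 0.0009, -0.1052]
```

Call:
{"method": "jog_arm", "body": {"commands": [[[0.013,-0.0355,0,0,0,-0.105,1],[0.0165,-0.034,0,0,0,-0.105,1],[0.02,-0.032,0,0,0,-0.105,1],[0.023,-0.03,0,0,0,-0.105,1],[0.026,-0.027,0,0,0,-0.105,1]]]}}

```text
time_s: 9.12
tcp_pos: [0.5105, -0.189, 0.1481]
ee_rot: [-0.0, -0.311, 0.95, 0.0]
ft_force: [0.2, 0.2, -0.9]
finger_gap: 0.998
```

Call:
{"method": "jog_arm", "body": {"commands": [[[0.029,-0.024,0,0,0,-0.105,1],[0.0315,-0.021,0,0,0,-0.105,1],[0.0335,-0.018,0,0,0,-0.105,1],[0.035,-0.014,0,0,0,-0.105,1],[0,0,0,0,0,0,1]]]}}

```text
time_s: 9.75
tcp_pos: [0.4734, -0.3363, 0.1476]
ee_rot: [-0.001, -0.5, 0.866, 0.001]
ft_force: [-0.5, 0.2, -0.0]
finger_gap: 0.998
```

Call:
{"method": "jog_arm", "body": {"commands": [[[0,0,0,0,0,0,1]]]}}

```text
time_s: 9.88
tcp_pos: [0.4742, -0.3344, 0.148]
ee_rot: [-0.0, -0.5, 0.866, 0.0]
ft_force: [-0.1, -0.4, 0.8]
finger_gap: 1.001
```

```bash
python3 plan.py 0.4775 -0.335 0.022 60.3 4
python3 - <<'E'
from h import *
i=cams.camera_info('wrist');pic,d,_=world('wrist',info=i); save('w3.png',pic)
for r in nets.silhouettes('wrist','contactor')[:1]:
    P=pts(d,i,r['mask']); Q=P[(P[:,2]>.05)&(P[:,2]<.075)]
    print('w',r['confidence'],len(P),cv2.minAreaRect(Q[:,:2].astype(np.float32)*1000))
pic,d,i=world('top'); save('top2.png',pic)
for r in nets.silhouettes('top','busbar')[:2]:
    P=pts(d,i,r['mask']); Q=P[(P[:,2]>.022)&(P[:,2]<.04)]; 
    print('bus',r['confidence'],r['bbox'],cv2.minAreaRect(Q[:,:2].astype(np.float32)*1000))
E
```

```text
pos [ 0.4742 -0.3344  0.148 ] jaw yaw -119.94 turn 0.24 tilt z [-8.e-04  5.e-04 -1.e+00] gap 1.0010444269436085 t 9.875 F [-0.1 -0.4  0.8]
[-0.0003, -0.0008, 0.0315, 0.0002, 0.0, -0.001]
[-0.0003, -0.0008, 0.0315, 0.0002, 0.0, -0.001]
[-0.0003, -0.0008, 0.0315, 0.0002, 0.0, -0.001]
[-0.0003, -0.0008, 0.0315, 0.0002, 0.0, -0.001]
w 0.63 4936 ((477.20648193359375, -337.1911926269531), (43.701717376708984, 81.03218078613281), 58.83320617675781)
```

View pics/w3.png

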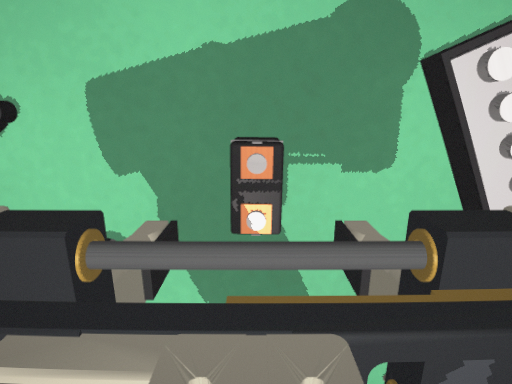

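Wrist view: the contactor is at columns 231–283, centred and aligned. There is an unlisted box at the right edge, so I'll check its clearance before descending.

Run:
```python
from h import *
i=cams.camera_info('wrist');pic,d,_=world('wrist',info=i)
m=np.zeros(d.shape,bool); m[0:205,420:512]=1
P=pts(d,i,m); Q=P[P[:,2]>.008]
print('box n',len(Q),Q.min(0).round(3),Q.max(0).round(3),np.percentile(Q[:,2],[10,50,90]).round(3))
a=np.radians(60.); u=np.array([np.cos(a),np.sin(a)]); v=np.array([-u[1],u[0]])
D=Q[:,:2]-[.4773,-.336]; print('along jaw',(D@u).min(),(D@u).max(),'across',(D@v).min(),(D@v).max())
pic,d,i=world('top')
m=np.ones(d.shape,bool);P=pts(d,i,m);Q=P[(P[:,2]>.022)&(P[:,2]<.04)&(abs(P[:,0]-.556)<.045)&(abs(P[:,1])<.1)]
print('bus',len(Q),Q.mean(0),cv2.minAreaRect(Q[:,:2].astype(np.float32)*1000))
for t in ['fuse','connector']:
  r=nets.silhouettes('top',t)[:1]
  for k in r: 
    P=pts(d,i,k['mask']);Q=P[P[:,2]>.012];print(t,cv2.minAreaRect(Q[:,:2].astype(np.float32)*1000))
```

```text
box n 11294 [ 0.326 -0.613  0.008] [ 0.497 -0.513  0.039] [0.018 0.02  0.036]
along jaw -0.26221040755234 -0.15671170494938574 across -0.1480852618591432 0.026948789121277565
bus 693 [ 0.55446135 -0.00497879  0.02884104] ((554.7046508789062, -5.081581115722656), (40.110382080078125, 95.8478012084961), 6.159910678863525)
fuse ((473.1955871582031, -135.810791015625), (71.66466522216797, 68.15593719482422), 79.47881317138672)
connector ((450.7373046875, 105.10121154785156), (91.86685180664062, 68.95231628417969), 1.9033783674240112)
```

Call:
{"method": "jog_arm", "body": {"commands": [[[0,-0.0035,0.03,0,0,0,1],[0,0,0.04,0,0,0,1],[0,0,0.035,0,0,0,1],[0,0,0.015,0,0,0,1],[0,0,0.005,0,0,0,1]]]}}

```text
time_s: 10.9
tcp_pos: [0.4777, -0.3363, 0.0232]
ee_rot: [-0.0, -0.501, 0.865, 0.0]
ft_force: [-0.0, -0.5, 0.4]
finger_gap: 0.998
```

Call:
{"method": "jog_arm", "body": {"commands": [[[0,0,0,0,0,0,0.6],[0,0,0,0,0,0,0],[0,0,0,0,0,0,0],[0,0,0,0,0,0,0],[0,0,0,0,0,0,0]]], "squeeze": 30}}

```text
time_s: 11.52
tcp_pos: [0.4777, -0.3364, 0.0238]
ee_rot: [0.0, -0.501, 0.865, -0.0]
ft_force: [-0.5, 0.5, 3.3]
finger_gap: 0.501
```

Call:
{"method": "jog_arm", "body": {"commands": [[[0,0,0,0,0,0,0],[0,0,0,0,0,0,0],[0,0,-0.005,0,0,0,0],[0,0,-0.015,0,0,0,0],[0,0,0,0,0,0,0]]]}}

```text
time_s: 12.15
tcp_pos: [0.4787, -0.3367, 0.0451]
ee_rot: [0.001, -0.501, 0.865, -0.001]
ft_force: [0.7, 0.2, -3.2]
finger_gap: 0.505
```

Call:
{"method": "jog_arm", "body": {"commands": [[[0,0,-0.04,0,0,0,0],[0,0,-0.04,0,0,0,0],[0,0,-0.02,0,0,0,0],[0,0,0,0,0,0,0]]]}}

```text
time_s: 12.65
tcp_pos: [0.4786, -0.3366, 0.1452]
ee_rot: [0.001, -0.501, 0.865, -0.001]
ft_force: [0.4, -1.2, -4.1]
finger_gap: 0.501
```

```bash
python3 plan.py 0.462 -0.015 0.145 6.1 9
python3 - <<'E'
from h import *
i=cams.camera_info('wrist');pic,d,_=world('wrist',info=i)
r=nets.silhouettes('wrist','contactor')[0];P=pts(d,i,r['mask']);Q=P[(P[:,2]>P[:,2].max()-.03)]
print(r['confidence'],P[:,2].max(),cv2.minAreaRect(Q[:,:2].astype(np.float32)*1000))
E
```

```text
pos [ 0.4786 -0.3366  0.1452] jaw yaw -119.84 turn -54.06 tilt z [ 0.0035 -0.001  -1.    ] gap 0.5011744145612244 t 12.65 F [ 0.4 -1.2 -4.1]
[-0.0301, 0.0194, -0.0, -0.0003, 0.0003, 0.1048]
[-0.0279, 0.0224, -0.0, -0.0003, 0.0003, 0.1048]
[-0.0254, 0.0252, -0.0, -0.0003, 0.0003, 0.1048]
[-0.0226, 0.0277, -0.0, -0.0003, 0.0003, 0.1048]
[-0.0196, 0.0299, -0.0, -0.0003, 0.0003, 0.1048]
[-0.0163, 0.0318, -0.0, -0.0003, 0.0003, 0.1048]
[-0.0129, 0.0334, -0.0, -0.0003, 0.0003, 0.1048]
[-0.0094, 0.0345, -0.0, -0.0003, 0.0003, 0.1048]
[-0.0057, 0.0353, 0.0, -0.0003, 0.0003, 0.1048]
0.87 0.2386774063354292 ((497.90350341796875, -349.4555969238281), (20.07291603088379, 0.6052629351615906), 66.58944702148438)
```

Call:
{"method": "jog_arm", "body": {"commands": [[[-0.015,0.01,0,0,0,0.052,0],[-0.029,0.02,0,0,0,0.105,0],[-0.0265,0.024,0,0,0,0.105,0],[-0.024,0.0265,0,0,0,0.105,0],[-0.021,0.029,0,0,0,0.105,0]]]}}

```text
time_s: 13.38
tcp_pos: [0.4683, -0.1748, 0.1419]
ee_rot: [-0.001, -0.283, 0.959, 0.001]
ft_force: [0.7, 0.9, -4.1]
finger_gap: 0.503
```

Call:
{"method": "jog_arm", "body": {"commands": [[[-0.018,0.031,0,0,0,0.105,0],[-0.0145,0.0325,0,0,0,0.105,0],[-0.011,0.034,0,0,0,0.105,0],[-0.0075,0.035,0,0,0,0.105,0],[-0.003,0.018,0,0,0,0.052,0]]]}}

```text
time_s: 14.0
tcp_pos: [0.4609, -0.0137, 0.1422]
ee_rot: [-0.001, -0.052, 0.999, -0.0]
ft_force: [0.2, -0.4, -4.1]
finger_gap: 0.507
```

Call:
{"method": "jog_arm", "body": {"commands": [[[0,0,0,0,0,0,0],[0,0,0,0,0,0,0]]]}}

```text
time_s: 14.25
tcp_pos: [0.4614, -0.0154, 0.1427]
ee_rot: [-0.001, -0.053, 0.999, -0.0]
ft_force: [-0.4, 0.0, -3.8]
finger_gap: 0.498
```

```bash
python3 plan.py 0.462 -0.015 0.03 6.1 4
python3 - <<'E'
from h import *
i=cams.camera_info('wrist');pic,d,_=world('wrist',info=i); save('w4.png',pic)
E
```

```text
pos [ 0.4614 -0.0154  0.1427] jaw yaw -173.87 turn -0.03 tilt z [-1.8e-03 -6.0e-04 -1.0e+00] gap 0.4981052398149938 t 14.25 F [-0.4  0.  -3.8]
[-0.0002, 0.0001, 0.0282, -0.0001, -0.0005, 0.0001]
[-0.0002, 0.0001, 0.0282, -0.0001, -0.0005, 0.0001]
[-0.0002, 0.0001, 0.0282, -0.0001, -0.0005, 0.0001]
[-0.0002, 0.0001, 0.0282, -0.0001, -0.0005, 0.0001]
```

View pics/w4.png

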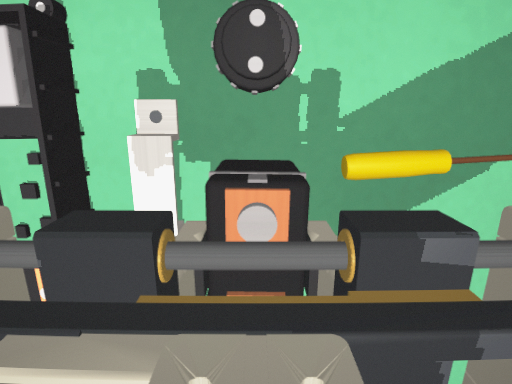

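The wrist view shows the contactor square in the grip and in line with the fuse at (256,45). The busbar is parallel on the left, and the screwdriver on the right is clear. Lowering it.

Call:
{"method": "jog_arm", "body": {"commands": [[[0,0,0.04,0,0,0,0],[0,0,0.04,0,0,0,0],[0,0,0.022,0,0,0,0],[0,0,0.01,0,0,0,0],[0,0,0.003,0,0,0,0]]]}}

```text
time_s: 14.92
tcp_pos: [0.4621, -0.0154, 0.0284]
ee_rot: [-0.0, -0.053, 0.999, -0.0]
ft_force: [-1.1, -0.0, -4.4]
finger_gap: 0.5
```

Call:
{"method": "jog_arm", "body": {"commands": [[[0,0,0.001,0,0,0,0],[0,0,0.001,0,0,0,0],[0,0,0,0,0,0,0],[0,0,0,0,0,0,0]]]}}

```text
time_s: 15.42
tcp_pos: [0.4622, -0.0149, 0.0269]
ee_rot: [0.0, -0.053, 0.999, 0.0]
ft_force: [-0.6, -0.8, -4.3]
finger_gap: 0.505
```

Call:
{"method": "jog_arm", "body": {"commands": [[[0,0,0.001,0,0,0,0],[0,0,0.001,0,0,0,0],[0,0,0.001,0,0,0,0],[0,0,0,0,0,0,0],[0,0,0,0,0,0,0]]]}}

```text
time_s: 16.05
tcp_pos: [0.462, -0.015, 0.0238]
ee_rot: [0.0, -0.053, 0.999, -0.0]
ft_force: [-3.5, 1.1, 4.1]
finger_gap: 0.5
```

Contact: the vertical force went from -4.3 to +4.1 N. Releasing.

Call:
{"method": "jog_arm", "body": {"commands": [[[0,0,0,0,0,0,0.6],[0,0,0,0,0,0,0.7],[0,0,0,0,0,0,0.7],[0,0,-0.01,0,0,0,0.7],[0,0,-0.04,0,0,0,0.7]]]}}

```text
time_s: 16.68
tcp_pos: [0.4605, -0.0155, 0.073]
ee_rot: [-0.002, -0.053, 0.999, -0.001]
ft_force: [1.3, 1.0, 0.4]
finger_gap: 0.7
```

Call:
{"method": "jog_arm", "body": {"commands": [[[0,0,-0.055,0,0,0,0.7],[0,0,-0.055,0,0,0,0.7],[0,0.04,-0.02,0,0,0,0.7],[0,0.05,0,0,0,0,0.7],[0,0.05,0,0,0,0,0.7]]]}}

```text
time_s: 17.3
tcp_pos: [0.447, 0.1255, 0.205]
ee_rot: [0.001, -0.053, 0.999, 0.001]
ft_force: [1.0, 0.0, 0.5]
finger_gap: 0.703
```

Call:
{"method": "jog_arm", "body": {"commands": [[[0,0.05,0,0,0,0,0.7],[0,0.05,0,0,0,0,0.7],[0,0.05,0,0,0,0,0.7],[0,0,0,0,0,0,0.7],[0,0,0,0,0,0,0.7]]]}}

```text
time_s: 17.92
tcp_pos: [0.431, 0.2733, 0.2038]
ee_rot: [-0.0, -0.053, 0.999, -0.0]
ft_force: [0.6, -0.7, 0.6]
finger_gap: 0.699
```

Run:
```python
from h import *
pic,d,i=world('top'); save('end.png',cv2.resize(pic[80:290,60:440],None,fx=2.1,fy=2.1))
P=pts(d,i,np.ones(d.shape,bool))
def rect(t,lo,hi,c,r):
    Q=P[(P[:,2]>lo)&(P[:,2]<hi)&(np.hypot(P[:,0]-c[0],P[:,1]-c[1])<r)]
    print(t,len(Q),Q[:,2].max().round(3),np.median(Q[:,2]).round(3),cv2.minAreaRect(Q[:,:2].astype(np.float32)*1000))
rect('contactor',.05,.09,(.462,-.015),.06); rect('bus',.022,.04,(.556,-.005),.055)
rect('fuse',.03,.06,(.4735,-.135),.06); rect('conn',.03,.07,(.451,.1055),.06)
for t in ['contactor','fuse','connector','busbar']:
  for k in nets.silhouettes('top',t)[:1]:
    A=pts(d,i,k['mask']);Q=A[A[:,2]>.012];print(t,k['confidence'],cv2.minAreaRect(Q[:,:2].astype(np.float32)*1000))
s=bot.state();print(s['time_s'],s['tcp_pos'],s['ft_force'])
```

```text
contactor 670 0.072 0.062 ((460.5542297363281, -14.907855987548828), (43.17436599731445, 80.52159118652344), 5.279772758483887)
bus 694 0.034 0.029 ((554.7861328125, -5.080848693847656), (39.89661407470703, 95.96980285644531), 5.846970558166504)
fuse 705 0.049 0.042 ((473.02777099609375, -136.2585906982422), (68.89126586914062, 69.7035140991211), 51.364437103271484)
conn 1049 0.063 0.039 ((450.6679382324219, 106.44070434570312), (92.56536865234375, 69.98844146728516), 5.789340496063232)
contactor 0.7 ((461.3628845214844, -14.172012329101562), (42.719581604003906, 81.596435546875), 1.527175784111023)
fuse 0.69 ((473.9908752441406, -135.418701171875), (70.8214111328125, 69.73756408691406), 79.41546630859375)
connector 0.65 ((450.65753173828125, 105.27140808105469), (91.89326477050781, 69.05951690673828), 2.0616283416748047)
busbar 0.92 ((553.7652587890625, -4.992950439453125), (39.44737243652344, 96.22463989257812), 7.481470584869385)
18.175 [0.43148682 0.27256642 0.20385605] [-0.47581167  0.01471608  0.48913821]
```

View pics/end.png

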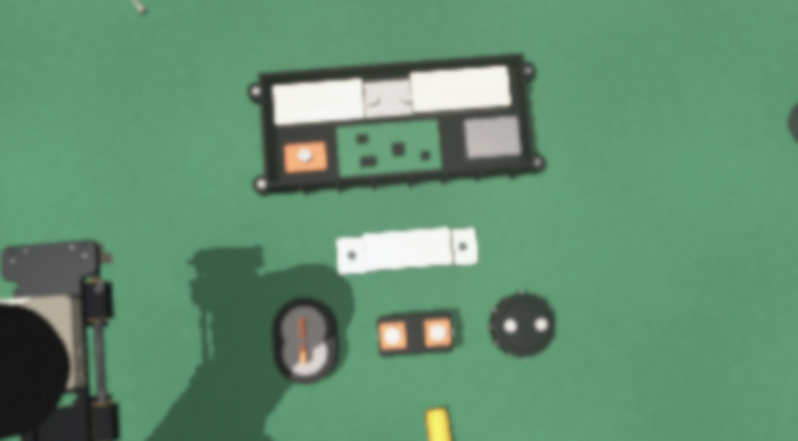

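The final view shows the contactor at (415,333), in the row between the connector (306,340) and the fuse (522,325). The busbar is at (407,250), parallel to the housing, and the arm is clear of everything.

```bash
python3 -c "
from cell import bot
print(bot.close_job())"
```

```text
the job is handed in; nothing more can be done
None
```

Both parts are in place and the job is handed in, at about 18 s of the 64 s allowed. Each part was lowered until the wrist force showed contact with the bench, then released.

The last top-camera check, in the housing frame:

| Part | Measured | Required |
|---|---|---|
| Contactor, distance before housing centre line | about 239 mm | 218–268 mm |
| Contactor, distance to fuse | about 122 mm | 85–145 mm |
| Contactor, distance to connector | about 122 mm | 85–145 mm |
| Contactor, long side against housing | about 1° off | under 12° (0.21 rad) |
| Busbar, distance before housing centre line | about 144 mm | 111–175 mm |
| Busbar, offset from contactor's middle | about 1 mm | within 35 mm |
| Busbar, angle to housing | under 1° off | under 9.7° (0.17 rad) |

- **Upright and flat:** the contactor's top reads 62 mm and the busbar's 29 mm, which match the parts standing upright and feet down.
- **Fuse and connector:** both are within about 2 mm of their start positions, which is within measurement error.
- **Disagreements:** the network-mask outlines gave slightly different yaws, 1.5° for the contactor and 7.5° for the busbar, against 5.3° and 5.8° from the depth points; the housing is at 6.1°. Either reading is within tolerance. The networks missed the busbar in the one wrist picture I checked for it, and also in one top picture.

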